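# Seat a power module in the test jig and run the probes up to it

## Task

On the plywood test jig, push the finned aluminium power module along the board into the corner of the jig, so that it sits squarely against both the long side fence and the end stop. Then push the sliding probe carriage along its rail until its row of pins touches the contacts on the end of the module, leaving the module seated. Do it all by pushing with the fingers: do not grip or lift the module or the carriage, and leave the other things on the bench where they are.

Things in the scene. Friction and masses are not known exactly. Their poses are not given: they have to be found in the camera images.
- jig: Test jig, fixed to the bench: a plywood board 290 x 500 mm, 12 mm thick, with bare aluminium fences. Its axes, turned up to 0.12 rad from the world's, are used below. Origin at bench level; the board spans -140 to 150 mm in jig x, -280 to 220 mm in jig y. Two binding posts 22 mm high stand at x = 130, y = -50 and -75 mm.
- side_fence (a point): The long side fence: a bar along jig x, from x = -120 to 125 mm, 12 mm thick, 25 mm high above the board. This point lies at the foot of its working face, which looks to -y of the jig. Jig coordinates (0, 120, 12) mm.
- end_stop (a point): The end stop: a bar along jig y, from y = 10 to 110 mm, 12 mm thick, 25 mm high above the board. This point lies at the foot of the middle of its working face, which looks to -x of the jig. Jig coordinates (110, 60, 12) mm.
- nest (a point): Where the module's origin belongs: on the top face of the jig board (12 mm above the bench), 32 mm from the end stop's face and 55 mm from the side fence's face. Jig coordinates (78, 65, 12) mm; axes as the jig.
- module: The power module: a finned bare-aluminium box, 64 mm (its x) by 110 mm (its y) by 32 mm high, about 0.3 to 0.6 kg, loose on the jig board, short of the corner and askew by up to 0.35 rad. Origin at the centre of its underside. Flat sides. On its -y end face, in the middle, is a black strip with six brass contacts, 16 mm up. It slides on the board with ordinary friction (about 1.5 to 4.5 N).
- probe_slide (a joint): Travel of the probe carriage towards +y of the jig, in m: 0 is drawn fully back; it starts between 0 and 0.05; its pins meet a seated module at 0.150 (end of travel 0.165). It needs about 2.5 N to move and stays where it is left. Its steel rail, 15 mm wide and 10 mm high, lies on the board along jig y at x = 78 mm, from y = -255 to -30 mm.
- probe_tips (a point): The middle of the tips of the six brass pins at the carriage's +y end, 16 mm above the board. Jig coordinates (78, -140 + travel, 28) mm. The pins point to +y of the jig.
- push_plate (a point): Point on the outer (-y) face of the upright aluminium plate at the carriage's back end, the face to push on, 26 mm above the board. The plate is 50 mm wide and stands 4 to 36 mm above the board. The carriage, a bare metal block 50 mm wide and 35 mm high, reaches 100 mm from this face to the pin tips. Jig coordinates (78, -240 + travel, 38) mm.
- screw_jar: Bystander: clear jar with white cap, 34 mm in diameter, 45 mm high, on the jig board beside the rail. Origin under its centre.
- solder_reel: Bystander: bare metal reel, 52 mm in diameter, 42 mm high, on the jig board behind the side fence. Origin under its centre.
- multimeter: Bystander: black hand multimeter lying on its back on the bench to the right, 185 x 88 x 43 mm. Origin under its centre.
- flux_bottle: Bystander: white bottle, 40 mm in diameter, 105 mm high, on the bench to the left. Origin under its centre.
- relay_block: Bystander: small black relay block, 50 x 42 x 30 mm, on the near right corner of the jig board. Origin under its centre.
- screwdriver: Bystander: screwdriver 190 mm long lying on the bench between jig and multimeter. Origin under its middle.
- parts_tray: Bystander: low grey divided tray, 160 x 120 x 30 mm, on the bench to the left. Origin under its centre.
Not all that is in view belongs to the job. Leave any green or purple look-alike of the module alone.

How it is judged:
On the way, in this order (a step that is already met when the one before it is completed fails the run):
1. the module is seated squarely in the corner, against side fence and end stop (x of module in the frame of nest between -0.003 and 0.003 m and y of module in the frame of nest between -0.003 and 0.003 m and angle between the x axis of module and the x axis of nest, either way round below 0.035 rad and height (world z) of module below 0.015 m), for 0.2 s.
2. the probe carriage is run up until its pins touch the seated module (y of probe_tips in the frame of module above -0.0575 m and x of probe_tips in the frame of module between -0.005 and 0.005 m), for 0.2 s.
At the end, for the whole second after the job is handed in: The module lies flat on the board with its origin within 3 mm of the nest point along both jig axes (gaps to fence and stop under 3 mm) and square to the jig within 0.035 rad; the pin tips are within 2.5 mm of the module's end face and within 5 mm of the middle of it; the module is at rest (all of step 1 and all of step 2 and linear speed of module below 0.01 m/s); the robot touches nothing.
It fails at once if the module is lifted off the board, tipped, or pushed off it (height (world z) of module above 0.018 m or height (world z) of module below 0.007 m or angle between module's own z axis and vertical above 0.15 rad).
It fails at once if the module is gripped: fingers on its two opposite sides at once ((contact force between the fingers and module_c1 above 0.5 N and contact force between the fingers and module_c2 above 0.5 N) or (contact force between the fingers and module_c3 above 0.5 N and contact force between the fingers and module_c4 above 0.5 N)).
It fails at once if the probe carriage is gripped by its two sides (contact force between the fingers and probe_slide_c1 above 0.5 N and contact force between the fingers and probe_slide_c2 above 0.5 N).
It fails at once if a bystander (jar, reel, multimeter, bottle, relay block, screwdriver or tray) is moved by more than 15 mm (distance of any of screw_jar, solder_reel, multimeter, flux_bottle, relay_block, screwdriver, parts_tray from where it was at the start of the episode above 0.015 m).
It also fails if it takes over 64 s, if anything falls off the work surface, if the arm or the gripper's body presses on something with over 40 N, if the wrist force passes 120 N, or if a joint passes its speed limit or range.

## Robot

A 6-joint arm with a two-finger parallel gripper is mounted at the origin on the work surface. World frame = base frame: x ahead of the robot, y to its left, z up, the work surface at z = 0. Lengths are in m, angles in rad, forces in N, time in s.
With the tool pointing down it reaches from about 0.35 to 0.85 m from the base axis. Payload 8.1 kg.
Tool frame: the origin (TCP) lies on the centre line of the jaws, within the pads' length; the fingertips stand robot.tips_ahead ahead of it and the grasp point (between the pads) lies 6 mm ahead of it (robot.tips_ahead is the distance from the TCP to the fingertips, in m); z points along the fingers, y is the line along which they close (so a half turn about z gives the same grasp; the last joint's range is limited). The gripper opens to 93 mm and grips with 3 to 60 N. Pads are 15 mm wide; open, the fingers measure 128 mm over their backs; the gripper's body (75 mm by 188 mm) begins 65 mm behind the grasp point.
Start: joints at [1.14, 0.13, 1.488, -0, 1.523, -0.085], TCP at [0.203, 0.564, 0.244] pointing down, gripper open.
Joint ranges: [-2.96, 2.96], [-0.89, 2.26], [0.02, 2.5], [-1.34, 4.48], [0, 2.73], [-2.66, 2.66]. Speed limits (rad/s): [2.39, 2.39, 2.79, 3.14, 3.14, 3.14].

## Interface

Orientations are given as a rotation vector (axis times angle).
In Python, from plant import robot gives the robot as it stands.
- The arm moves only by the tool apply_moves, never from a script. Its arguments are lists of equal length, an entry for each row: "delta_pos": the shift along the tool's x, y, z in cm, a list of three; "twist": the turn about the tool's z in rad. A call has 1 to 8 rows; each row shifts and turns the commanded pose from where the row before left it, along the tool's axes as they then stand; what a row does not reach is not made up. A row lasts 1/8 s, in which the tool goes at most 62.5 mm and 10.7 degrees, less where a joint would pass 70% of its speed; a pose out of reach is approached as far as the arm can. A call with a gripper value outside its range is refused whole. "gripper" is the finger opening in cm, from 0 to 9.3, set as the call begins (left out, the last holds). The fingers move at their own pace and stop on an object; "squeeze" is the grip in N (left out, the last holds). Time passes only in rows, so rows that do not move let the fingers close. It gives the time, the measured TCP pose, the force, the opening and the grip force at its end, in the units of the state.
- robot.read_state(): the state, without advancing time (a new reading comes with each control period).
- robot.read_camera(name): name is "scene" or "top" or "wrist"; returns a dict with "frame" (420x560x3 uint8, red, green, blue), "vertical_fov" (degrees; the focal length in pixels is half the picture's height over the tangent of half this angle, whatever the lens; pixels are square), "cx", "cy" (the principal point, pixels), "R" (3x3) and "t" (3): a world point X has camera coordinates R X + t. Camera axes: x right, y down, z forward; pixel columns grow to the right and rows downward; lengths in m; the calibration is good to about 2 mm. A picture is of the moment at which its call begins. There is no depth.
- robot.close_job(): hands the job in; it is judged then, once.
The state is a dict: "t": time; "q": joint angles; "dq": joint speeds; "joint_torque": joint torques, N m; "tool_pos": TCP position; "orientation": TCP orientation; "force": force on the tool from outside, world axes, zero at the start; "wrist_torque": the same for the moment, N m; "opening": finger opening in m; "gripper_force": force on a finger pad.
Only numpy, scipy, OpenCV 4.12 (cv2) and the standard library are available. Lean on these libraries where they do the work, as an engineer would, in place of code of your own. Each camera call takes 0.05 s, during which the arm holds its last target. There are 200 camera calls.

## Working session

There is one attempt and no reset: what is moved stays moved. The work goes in short steps, Python scripts to look and compute and a tool call to move; the robot and the scene stay as the last step left them, time stands still between calls to the robot, and variables do not carry over. Pictures are saved under pics/ and viewed, at most 10 in all, crops included, and the job is handed in when it is done.

Besides the shell and the picture viewer there is one more tool, called after "Request:" as a command line: name --pt "numbers of a row" for each row, then --argument value for the rest. apply_moves: Moves the arm, as the interface text tells. Its arguments: {"type":"object","properties":{"delta_pos":{"type":"array"},"twist":{"type":"array"},"gripper":{"type":"number"},"squeeze":{"type":"number"}},"required":["delta_pos","twist"]}

```bash
mkdir -p pics; ls; python3 - <<'E'
from plant import robot
import cv2,json
s=robot.read_state();print(s);print(robot.tips_ahead)
for n in ["scene","top"]:
    c=robot.read_camera(n);cv2.imwrite(f"pics/{n}0.png",c["frame"][:,:,::-1])
    print(n,c["vertical_fov"],c["cx"],c["cy"],c["R"],c["t"])
E
```

```text
pics
{'t': 0.0, 'q': array([ 1.13960692e+00,  1.31155830e-01,  1.48927804e+00,  2.02122149e-05,
        1.52296990e+00, -8.53859529e-02]), 'dq': array([ 0.00226836,  0.0001496 , -0.00021959,  0.00079236, -0.00029255,
        0.00066694]), 'joint_torque': array([ 5.42125617e-04, -5.59836388e+01, -4.91762745e+01,  7.68910185e-02,
        3.51086352e-02, -2.18580499e-04]), 'tool_pos': array([0.20312015, 0.56402587, 0.24259126]), 'orientation': array([-5.40402780e-01, -3.09427418e+00,  2.74200611e-03]), 'force': array([-0.11546648, -0.48373431, -0.78024115]), 'wrist_torque': array([-0.01460535,  0.03397121, -0.03627204]), 'gripper_force': 0.0, 'opening': 0.09308836280837712}
0.025
scene 53.67149278998154 279.16319725610555 207.2059986647902 [[ 0.24688278  0.9689893  -0.01042262]
 [ 0.55307997 -0.14973118 -0.81956276]
 [-0.79570814  0.19657139 -0.57289463]] [-0.12550261 -0.2152593   1.50867682]
top 45.05310610194813 283.11656015317715 210.37471957480994 [[-0.02577352 -0.99966696 -0.00129846]
 [-0.97579243  0.02544012 -0.21721405]
 [ 0.21717474 -0.00433134 -0.97612313]] [0.01972946 0.49463002 1.1993278 ]
```

View pics/top0.png

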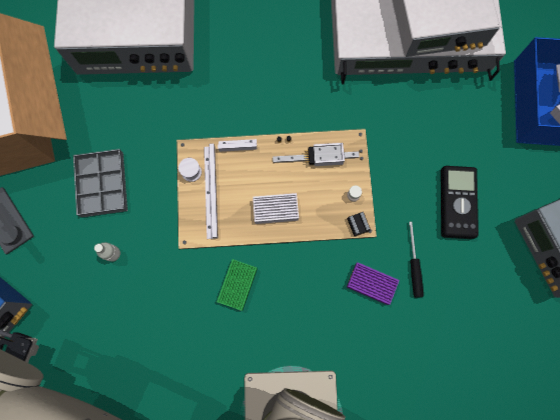

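View pics/scene0.png

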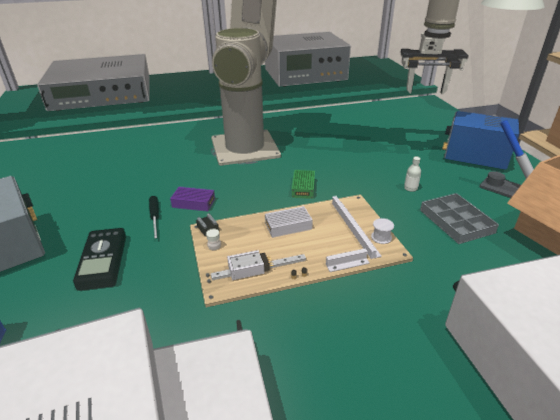

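Candidates for the module in the top view: silver finned box (275,208), green look-alike (237,285), purple look-alike (373,284). I choose the silver one on the board and check it in a close crop.

```bash
cat > h.py <<'E'
import numpy as np,cv2
from scipy.optimize import least_squares
def ray(c,px,z):
    f=210/np.tan(np.radians(c["vertical_fov"])/2);R=np.array(c["R"]);t=np.array(c["t"])
    px=np.atleast_2d(px);d=np.c_[(px[:,0]-c["cx"])/f,(px[:,1]-c["cy"])/f,np.ones(len(px))]@R
    o=-R.T@t;return (o+d*((z-o[2])/d[:,2:]))[:,:2]
def proj(c,X):
    f=210/np.tan(np.radians(c["vertical_fov"])/2);p=np.atleast_2d(X)@np.array(c["R"]).T+np.array(c["t"])
    return p[:,:2]/p[:,2:]*f+[c["cx"],c["cy"]]
def rot(a): return np.array([[np.cos(a),-np.sin(a)],[np.sin(a),np.cos(a)]])
def fitpose(w,m):
    w,m=np.array(w),np.array(m)
    r=least_squares(lambda p:((m@rot(p[2]).T+p[:2])-w).ravel(),[*w.mean(0),0])
    return r.x,np.abs(r.fun).max()
E
python3 - <<'E'
from plant import robot
from h import *
import pickle
c=robot.read_camera("top");pickle.dump(c,open("top0.pkl","wb"))
im=c["frame"][:,:,::-1];hsv=cv2.cvtColor(im,cv2.COLOR_BGR2HSV)
m=((hsv[...,0]>8)&(hsv[...,0]<28)&(hsv[...,1]>50)&(hsv[...,2]>90)).astype(np.uint8)
m[:, :160]=0
n,l,s,_=cv2.connectedComponentsWithStats(m);k=1+s[1:,4].argmax();h=cv2.convexHull(np.argwhere(l==k)[:,::-1].astype(np.int32))
q=cv2.approxPolyDP(h,6,True)[:,0];print(q)
cr=cv2.resize(im[124:254,172:382],None,fx=3.8,fy=3.8,interpolation=cv2.INTER_CUBIC);cv2.imwrite("pics/crop.png",cr)
E
```

```text
[[375 236]
 [180 248]
 [177 140]
 [363 129]]
```

View pics/crop.png

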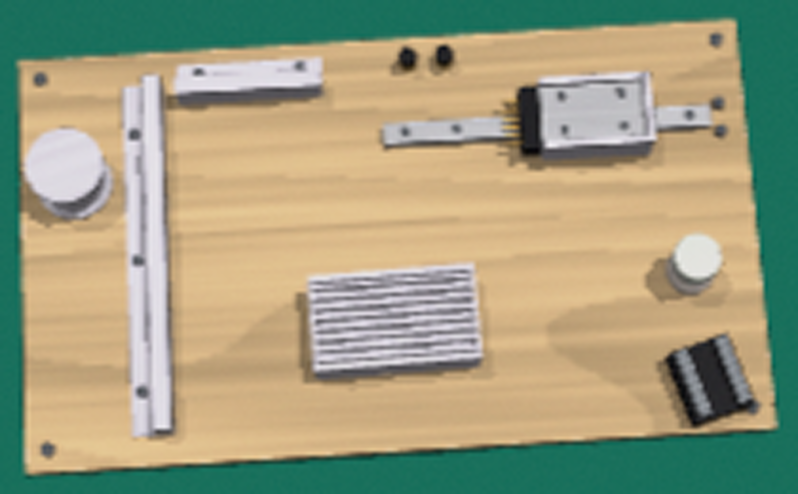

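The crop confirms it: silver finned module with top corners about (308,278), (474,264), (481,358), (314,372) in the crop. The side fence is on the left (x≈165), the end stop top (250,75), and the carriage at (595,115), with its plate on the right at x≈650. The jar is at (695,262) and the relay block at (710,380).

```bash
python3 - <<'E'
from h import *
import pickle
c=pickle.load(open("top0.pkl","rb"))
u=lambda p:(np.array(p,float)+.5)/3.8-.5+[172,124]
J,e=fitpose(ray(c,u([(18,62),(736,20),(777,429),(26,474)]),.012),[(.15,.22),(.15,-.28),(-.14,-.28),(-.14,.22)])
print("jig",J,e)
M,e=fitpose(ray(c,u([(308,278),(474,264),(481,358),(314,372)]),.044),[(.032,.055),(.032,-.055),(-.032,-.055),(-.032,.055)])
print("mod",M,e)
inv=lambda p:(np.array(p)-J[:2])@rot(J[2])
print("mod in jig",inv(M[:2]),M[2]-J[2])
print("tips",inv(ray(c,u([(502,128)]),.028)),"plate top",inv(ray(c,u([(651,72),(656,148)]),.048)))
print("jar",inv(ray(c,u([(697,257)]),.057)),"relay",inv(ray(c,u([(710,380)]),.042)))
print("fence face top",inv(ray(c,u([(158,75),(172,430)]),.037)),"stop",inv(ray(c,u([(178,94),(322,86)]),.037)))
print("reel",inv(ray(c,u([(65,165)]),.054)), "nestworld",rot(J[2])@[.078,.065]+J[:2])
np.save("J.npy",J)
E
```

```text
jig [0.56057948 0.05798039 0.03524845] 0.0008645729434989535
mod [0.5057982  0.02595735 0.05617766] 0.0005471733333507478
mod in jig [-0.05587578 -0.03007259] 0.02092921337182075
tips [[ 0.07573452 -0.11094285]] plate top [[ 0.10247263 -0.21285733]
 [ 0.04876816 -0.21154613]]
jar [[-0.03024052 -0.23055137]] relay [[-0.10979481 -0.23382602]]
fence face top [[ 0.12490603  0.12079473]
 [-0.12049049  0.11926451]] stop [[0.11044329 0.10765099]
 [0.11015364 0.00969721]]
reel [[0.05920948 0.18234456]] nestworld [0.63624036 0.12568883]
```

```bash
cat >> h.py <<'E'
from scipy.spatial.transform import Rotation as Ro
def need(robot,jx=None,jy=None,z=None,yaw=None):
    "print TCP in jig frame and tool-axis deltas (cm) to a jig target; yaw = jig angle of tool x"
    s=robot.read_state();J=np.load("J.npy");R=Ro.from_rotvec(s["orientation"]).as_matrix();p=s["tool_pos"]
    pj=(p[:2]-J[:2])@rot(J[2]);cy=np.arctan2(R[1,0],R[0,0])-J[2]
    print("t",round(s["t"],2),"jig mm",(pj*1e3).round(1),"z",(p[2]*1e3).round(1),"yaw",cy.round(4),"F jig",(s["force"][:2]@rot(J[2])).round(2),s["force"][2].round(2),"q",s["q"].round(2))
    if jx is not None:
        a=cy if yaw is None else yaw
        w=rot(J[2])@[jx,jy]+J[:2]-p[:2];b=a+J[2]
        print("twist",round((cy-a+np.pi)%(2*np.pi)-np.pi,4),"delta cm after twist",np.round([100*w@[np.cos(b),np.sin(b)],100*w@[np.sin(b),-np.cos(b)],100*(p[2]-z)],2))
E
python3 -c "
from plant import robot
from h import *
need(robot,-.056,-.125,.12,np.pi/2)"
```

```text
t 0.15 jig mm [-339.3  518.4] z 242.8 yaw 2.7606 F jig [0.22 0.28] 0.08 q [ 1.14  0.13  1.49 -0.    1.52 -0.09]
twist 1.1898 delta cm after twist [-64.34  28.33  12.28]
```

Request:
apply_moves --pt "0 0 0" --pt "0 0 0" --pt "0 0 0" --pt "0 0 0" --pt "0 0 0" --pt "0 0 0" --pt "0 0 0" --pt "0 0 0" --twist '[0.15,0.15,0.15,0.15,0.15,0.15,0.15,0.14]' --gripper 2.0

```text
t: 1.15
tool_pos: [0.2032, 0.5643, 0.2432]
orientation: [2.187, 2.255, -0.001]
force: [0.4, -0.0, 0.3]
opening: 0.0208
gripper_force: 0.0
```

Request:
apply_moves --pt "-4.5 2.0 0" --pt "-4.5 2.0 0" --pt "-4.5 2.0 0" --pt "-4.5 2.0 0" --pt "-4.5 2.0 0" --pt "-4.5 2.0 0" --pt "-4.5 2.0 0" --pt "-4.5 2.0 0" --twist '[0,0,0,0,0,0,0,0]'

```text
t: 2.15
tool_pos: [0.3762, 0.2088, 0.2435]
orientation: [2.182, 2.26, 0.0]
force: [1.2, 0.5, -0.3]
opening: 0.0203
gripper_force: 0.0
```

Request:
apply_moves --pt "-4.5 2.0 0" --pt "-4.5 2.0 0" --pt "-4.5 2.0 0" --pt "-4.5 2.0 0" --pt "-4.5 2.0 0" --pt "-4.5 2.0 0" --pt "0 0 0" --pt "0 0 0" --twist '[0,0,0,0,0,0,0,0]'

```text
t: 3.15
tool_pos: [0.5048, -0.0551, 0.2432]
orientation: [-2.182, -2.258, 0.0]
force: [0.3, 0.0, 0.5]
opening: 0.0198
gripper_force: 0.0
```

```bash
python3 -c "
from plant import robot
from h import *
need(robot,-.056,-.125,.042,np.pi/2)"
```

```text
t 3.15 jig mm [ -59.7 -111. ] z 243.2 yaw 1.5699 F jig [0.29 0.01] 0.47 q [-0.21 -0.12  1.74  0.    1.52 -0.24]
twist -0.0009 delta cm after twist [-1.4   0.37 20.12]
```

Request:
apply_moves --pt "-1.4 0.37 2.5" --pt "0 0 4" --pt "0 0 4" --pt "0 0 4" --pt "0 0 3" --pt "0 0 1.7" --pt "0 0 0.9" --pt "0 0 0" --twist '[0,0,0,0,0,0,0,0]'

```text
t: 4.15
tool_pos: [0.5096, -0.0689, 0.0429]
orientation: [2.182, 2.26, 0.0]
force: [-0.0, 0.3, 0.5]
opening: 0.0196
gripper_force: 0.0
```

Request:
apply_moves --pt "0.7 0 0" --pt "0.5 0 0" --pt "0.5 0 0" --pt "0.5 0 0" --pt "0.5 0 0" --pt "0.5 0 0" --pt "0 0 0" --pt "0 0 0" --twist '[0,0,0,0,0,0,0,0]'

```text
t: 5.15
tool_pos: [0.5083, -0.0371, 0.0426]
orientation: [-2.182, -2.26, -0.0]
force: [0.5, 0.6, -1.3]
opening: 0.0199
gripper_force: 0.0
```

```bash
python3 -c "
from plant import robot
from h import *
need(robot,-.056,-.0,.042,np.pi/2)
c=robot.read_camera('top');im=c['frame'][:,:,::-1]
s=robot.read_camera('scene')['frame'][:,:,::-1]
a=cv2.resize(im[124:254,172:382],(798,494));b=cv2.resize(s[180:300,180:420],(798,399))
cv2.imwrite('pics/p1.png',cv2.resize(np.vstack([a[:,:],b]),None,fx=.67,fy=.67))"
```

```text
t 5.15 jig mm [-55.6 -93.2] z 42.6 yaw 1.5706 F jig [0.51 0.56] -1.28 q [-0.17  0.09  1.92  0.    1.13 -0.21]
twist -0.0002 delta cm after twist [ 9.32 -0.04  0.06]
```

View pics/p1.png

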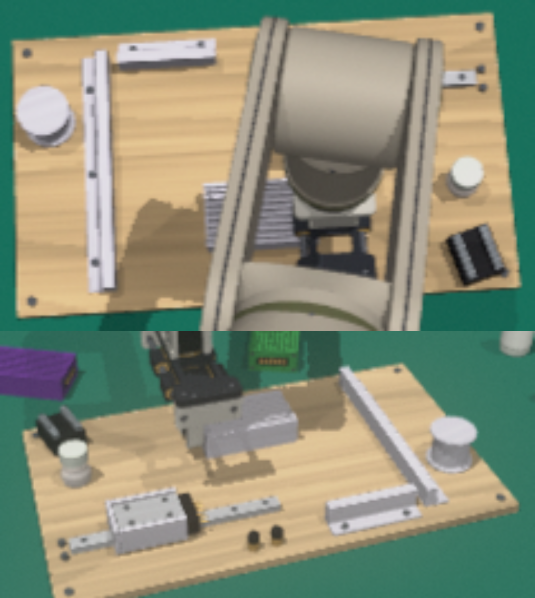

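The picture shows the fingers right at the module's -y end (crop ~(300,230)), nothing else disturbed. Pushing toward the side fence.

Request:
apply_moves --pt "0.6 0 0" --pt "0.6 0 0" --pt "0.6 0 0" --pt "0.6 0 0" --pt "0.6 0 0" --pt "0.6 0 0" --pt "0.6 0 0" --pt "0.6 0 0" --twist '[0,0,0,0,0,0,0,0]'

```text
t: 6.25
tool_pos: [0.5066, 0.0112, 0.0427]
orientation: [2.182, 2.26, -0.0]
force: [0.4, -2.2, -1.0]
opening: 0.02
gripper_force: 1.4
```

Request:
apply_moves --pt "0.6 0 0" --pt "0.6 0 0" --pt "0.6 0 0" --pt "0.6 0 0" --pt "0.6 0 0" --pt "0.5 0 0" --pt "0.3 0 0" --pt "0 0 0" --twist '[0,0,0,0,0,0,0,0]'

```text
t: 7.25
tool_pos: [0.5052, 0.0493, 0.0426]
orientation: [-2.182, -2.26, -0.001]
force: [0.3, -0.8, 0.4]
opening: 0.0199
gripper_force: 0.0
```

Request:
apply_moves --pt "0.1 0 0" --pt "0.1 0 0" --pt "0.1 0 0" --pt "0.1 0 0" --pt "0 0 0" --twist '[0,0,0,0,0]'

```text
t: 7.88
tool_pos: [0.5052, 0.0528, 0.0426]
orientation: [-2.182, -2.26, -0.0]
force: [-0.3, -1.9, 0.0]
opening: 0.02
gripper_force: 1.1
```

```bash
python3 -c "
from plant import robot
from h import *
need(robot)"
```

```text
t 7.88 jig mm [-55.6  -3.2] z 42.6 yaw 1.5705 F jig [-0.39 -1.86] 0.0 q [ 0.    0.08  1.93  0.    1.13 -0.03]
```

Sliding at ~2 N; keep going gently to the fence.

Request:
apply_moves --pt "0.1 0 0" --pt "0.1 0 0" --pt "0.1 0 0" --pt "0 0 0" --twist '[0,0,0,0]'

```text
t: 8.38
tool_pos: [0.505, 0.0555, 0.0426]
orientation: [2.182, 2.26, -0.001]
force: [0.5, -4.2, -0.7]
opening: 0.0198
gripper_force: 2.5
```

Request:
apply_moves --pt "0.1 0 0" --pt "0.1 0 0" --pt "0 0 0" --twist '[0,0,0]'

```text
t: 8.75
tool_pos: [0.505, 0.0556, 0.0426]
orientation: [2.181, 2.258, -0.004]
force: [-0.9, -14.6, 1.4]
opening: 0.02
gripper_force: 7.5
```

Request:
apply_moves --pt "-0.5 0 0" --pt "-1.0 0 0" --pt "-1.0 0 -1.0" --pt "0 0 -3" --pt "0 0 -3" --pt "0 0 0" --twist '[0,0,0,0,0,0]'

```text
t: 9.5
tool_pos: [0.5082, 0.0323, 0.1163]
orientation: [2.179, 2.257, 0.007]
force: [0.5, 0.3, -0.2]
opening: 0.0201
gripper_force: 0.0
```

Request:
apply_moves --pt "0 -1.0 0" --pt "0 0 0" --pt "0 0 0" --pt "0 0 0" --pt "0 0 0" --pt "0 0 0" --pt "0 0 0" --pt "0 0 0" --twist '[0.18,0.18,0.18,0.18,0.18,0.18,0.18,0.18]' --gripper 4.0

```text
t: 10.5
tool_pos: [0.4952, 0.0323, 0.1118]
orientation: [-3.131, -0.251, 0.002]
force: [-0.3, -0.3, 0.2]
opening: 0.0401
gripper_force: 0.0
```

Request:
apply_moves --pt "0 0 0" --pt "0 0 0" --twist '[0.13,0]'

```text
t: 10.75
tool_pos: [0.4954, 0.0323, 0.112]
orientation: [-3.141, -0.057, 0.002]
force: [-0.4, 0.2, -0.2]
opening: 0.0399
gripper_force: 0.0
```

```bash
python3 -c "
from plant import robot
from h import *
need(robot,-.118,.065,.042,0)"
```

```text
t 10.75 jig mm [-66.1 -23.4] z 112.0 yaw 0.0013 F jig [-0.39  0.22] -0.19 q [-0.04 -0.04  1.92  0.    1.27  1.5 ]
twist 0.0013 delta cm after twist [-5.19 -8.84  7.  ]
```

Request:
apply_moves --pt "-2.6 -4.4 0" --pt "-2.6 -4.4 0" --pt "0 0 0" --pt "0 0 3" --pt "0 0 2" --pt "0 0 1.5" --pt "0 0 0.5" --pt "0 0 0" --twist '[0,0,0,0,0,0,0,0]'

```text
t: 11.75
tool_pos: [0.4409, 0.1182, 0.0427]
orientation: [3.141, 0.057, -0.0]
force: [-0.0, 0.1, -0.1]
opening: 0.0401
gripper_force: 0.0
```

```bash
python3 -c "
from plant import robot
from h import *
need(robot,0.036,.065,.042,0)
c=robot.read_camera('top');im=c['frame'][:,:,::-1]
s=robot.read_camera('scene')['frame'][:,:,::-1]
a=cv2.resize(im[124:254,172:382],(798,494));b=cv2.resize(s[180:300,180:420],(798,399))
cv2.imwrite('pics/p2.png',cv2.resize(np.vstack([a[:,:],b]),None,fx=.67,fy=.67))"
```

```text
t 11.75 jig mm [-117.4   64.4] z 42.7 yaw 0.0008 F jig [-0.05  0.07] -0.06 q [ 0.15 -0.06  2.07 -0.    1.13  1.68]
twist 0.0008 delta cm after twist [15.34 -0.06  0.07]
```

View pics/p2.png

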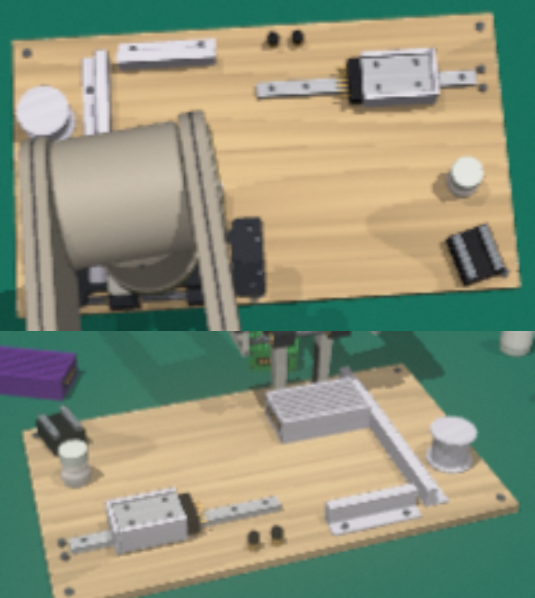

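The picture shows the module flush against the side fence (scene crop ~(320,405)) with the fingers behind its -x face. Pushing along the fence now.

Request:
apply_moves --pt "0.7 0 0" --pt "0.7 0 0" --pt "0.7 0 0" --pt "0.7 0 0" --pt "0.7 0 0" --pt "0.7 0 0" --pt "0.7 0 0" --pt "0.7 0 0" --twist '[0,0,0,0,0,0,0,0]'

```text
t: 12.85
tool_pos: [0.497, 0.1205, 0.0423]
orientation: [3.141, 0.056, -0.001]
force: [-3.4, -0.8, -1.3]
opening: 0.0401
gripper_force: 1.4
```

Request:
apply_moves --pt "0.6 0 0" --pt "0.6 0 0" --pt "0.6 0 0" --pt "0.6 0 0" --pt "0.6 0 0" --pt "0.6 0 0" --pt "0.6 0 0" --pt "0.6 0 0" --twist '[0,0,0,0,0,0,0,0]'

```text
t: 13.85
tool_pos: [0.545, 0.1222, 0.0426]
orientation: [3.141, 0.056, -0.0]
force: [-1.7, -0.9, -1.2]
opening: 0.0401
gripper_force: 1.2
```

Request:
apply_moves --pt "0.6 0 0" --pt "0.6 0 0" --pt "0.6 0 0" --pt "0.6 0 0" --pt "0.5 0 0" --pt "0.4 0 0" --pt "0.3 0 0" --pt "0 0 0" --twist '[0,0,0,0,0,0,0,0]'

```text
t: 14.85
tool_pos: [0.5812, 0.1236, 0.0428]
orientation: [-3.141, -0.056, -0.001]
force: [-1.3, -0.4, 0.2]
opening: 0.0399
gripper_force: 0.5
```

```bash
python3 -c "
from plant import robot
from h import *
need(robot,0.036,.065,.042,0)"
```

```text
t 14.85 jig mm [22.9 64.8] z 42.8 yaw 0.0006 F jig [-1.35 -0.37] 0.24 q [0.12 0.3  1.68 0.   1.16 1.66]
twist 0.0006 delta cm after twist [ 1.31 -0.02  0.08]
```

Request:
apply_moves --pt "0.3 0 0" --pt "0.3 0 0" --pt "0.2 0 0" --pt "0.2 0 0" --pt "0.1 0 0" --pt "0 0 0" --twist '[0,0,0,0,0,0]'

```text
t: 15.6
tool_pos: [0.5919, 0.124, 0.0428]
orientation: [-3.141, -0.056, -0.001]
force: [-3.7, -0.8, 3.0]
opening: 0.04
gripper_force: 1.9
```

Request:
apply_moves --pt "0.1 0 0" --pt "0.1 0 0" --pt "0 0 0" --twist '[0,0,0]'

```text
t: 15.98
tool_pos: [0.5938, 0.124, 0.0427]
orientation: [-3.141, -0.056, -0.0]
force: [-4.4, -0.3, 3.3]
opening: 0.04
gripper_force: 2.0
```

Request:
apply_moves --pt "0.1 0 0" --pt "0.1 0 0" --pt "0 0 0" --twist '[0,0,0]'

```text
t: 16.35
tool_pos: [0.5958, 0.1241, 0.0427]
orientation: [-3.141, -0.056, -0.0]
force: [-2.9, 0.3, 3.3]
opening: 0.04
gripper_force: 1.9
```

```bash
python3 -c "
from plant import robot
from h import *
need(robot,0.036,.065,.042,0)"
```

```text
t 16.35 jig mm [37.5 64.8] z 42.7 yaw 0.0006 F jig [-2.88  0.38] 3.28 q [0.12 0.33 1.64 0.   1.17 1.66]
twist 0.0006 delta cm after twist [-0.15 -0.02  0.07]
```

Request:
apply_moves --pt "0.1 0 0" --pt "0.1 0 0" --pt "0 0 0" --twist '[0,0,0]'

```text
t: 16.73
tool_pos: [0.5961, 0.1241, 0.0425]
orientation: [3.141, 0.056, -0.006]
force: [-12.8, -0.0, 10.7]
opening: 0.0402
gripper_force: 6.4
```

Request:
apply_moves --pt "-0.4 0 0" --pt "-1.0 0 0" --pt "-1.0 0 -1.0" --pt "0 0 -3" --pt "0 0 -3" --pt "0 0 0" --twist '[0,0,0,0,0,0]'

```text
t: 17.48
tool_pos: [0.5758, 0.1235, 0.1158]
orientation: [-3.14, -0.056, -0.01]
force: [0.6, 0.4, 0.5]
opening: 0.04
gripper_force: 0.0
```

Request:
apply_moves --pt "0 2 0" --pt "0 3 0" --pt "0 4 0" --pt "0 4 0" --pt "0 4 0" --pt "0 4 0" --pt "0 3 0" --pt "0 0 0" --twist '[0,0,0,0,0,0,0,0]' --gripper 2.0

```text
t: 18.48
tool_pos: [0.5807, -0.1195, 0.1107]
orientation: [-3.141, -0.051, 0.004]
force: [0.3, 0.6, -0.8]
opening: 0.0202
gripper_force: 0.0
```

Request:
apply_moves --pt "0 0 0" --pt "0 0 0" --pt "0 0 0" --pt "0 0 0" --pt "0 0 0" --pt "0 0 0" --pt "0 0 0" --pt "0 0 0" --twist '[-0.18,-0.18,-0.18,-0.18,-0.18,-0.18,-0.18,-0.18]'

```text
t: 19.48
tool_pos: [0.5812, -0.1159, 0.1112]
orientation: [-2.316, -2.12, 0.002]
force: [-0.3, 0.2, 0.4]
opening: 0.0203
gripper_force: 0.0
```

Request:
apply_moves --pt "0 0 0" --pt "0 0 0" --twist '[-0.13,0]'

```text
t: 19.73
tool_pos: [0.5813, -0.116, 0.1114]
orientation: [-2.181, -2.258, 0.001]
force: [-0.1, -0.1, -0.6]
opening: 0.02
gripper_force: 0.0
```

```bash
python3 -c "
from plant import robot
from h import *
import pickle
need(robot,0.078,-.24,.055,np.pi/2)
c=robot.read_camera('top');pickle.dump(c,open('top3.pkl','wb'));im=c['frame'][:,:,::-1]
cv2.imwrite('pics/p3.png',cv2.resize(im[124:224,172:302],None,fx=6,fy=6,interpolation=cv2.INTER_CUBIC))"
```

```text
t 19.73 jig mm [  14.6 -174.6] z 111.4 yaw 1.5701 F jig [-0.1  -0.09] -0.62 q [-0.28  0.21  1.64  0.    1.29 -0.32]
twist -0.0007 delta cm after twist [-6.54  6.34  5.64]
```

View pics/p3.png

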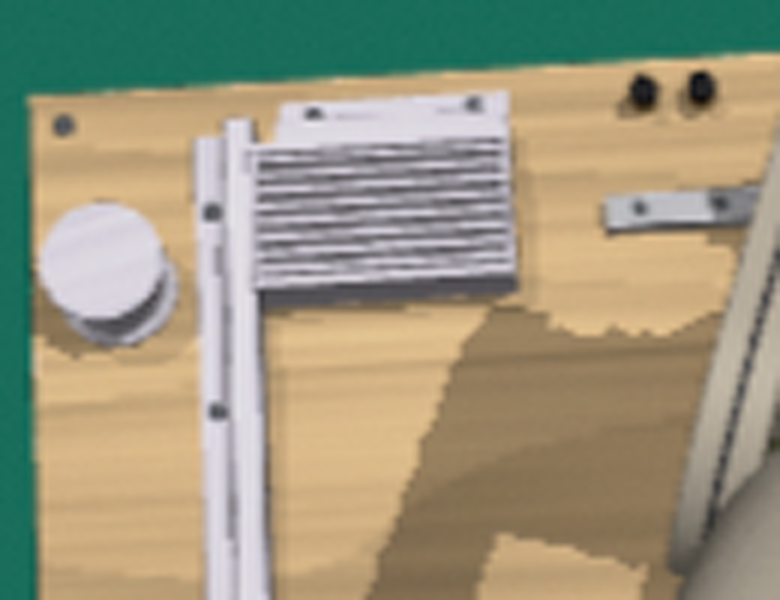

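The picture shows the module snug in the corner: top-right corner (507,136), bottom-right (516,275), left edge along the fence at x≈250. Measuring the residual.

```bash
python3 - <<'E'
from h import *
import pickle
c=pickle.load(open("top3.pkl","rb"));J=np.load("J.npy")
u=lambda p:(np.array(p,float)+.5)/6-.5+[172,124]
pts=[(246,149),(507,136),(516,275),(254,289)]
M,e=fitpose(ray(c,u(pts),.044),[(.032,.055),(.032,-.055),(-.032,-.055),(-.032,.055)])
print((M[:2]-J[:2])@rot(J[2])*1e3,M[2]-J[2],e)
for xy in [(.032,.055),(.032,-.055),(-.032,-.055),(-.032,.055)]:
    w=rot(J[2])@(np.array(xy)+[.078,.065])+J[:2]
    print(((proj(c,[*w,.044])[0]-[172,124]+.5)*6-.5).round(1))
E
```

```text
[76.97507488 65.51899824] -0.001220785096614295 0.0014630404373194572
[250.5 145.9]
[507.2 130.9]
[514.6 273.8]
[255.2 289.1]
```

Request:
apply_moves --pt "-3.3 3.2 0" --pt "-3.2 3.1 0" --pt "0 0 0" --pt "0 0 2.5" --pt "0 0 2" --pt "0 0 1.1" --pt "0 0 0" --pt "0 0 0" --twist '[0,0,0,0,0,0,0,0]'

```text
t: 20.78
tool_pos: [0.648, -0.1794, 0.0576]
orientation: [2.182, 2.259, 0.001]
force: [-0.2, -0.1, -0.4]
opening: 0.0199
gripper_force: 0.0
```

Request:
apply_moves --pt "0.4 0 0" --pt "0.4 0 0" --pt "0.4 0 0" --pt "0.4 0 0" --pt "0.4 0 0" --pt "0 0 0" --twist '[0,0,0,0,0,0]'

```text
t: 21.52
tool_pos: [0.6468, -0.159, 0.0566]
orientation: [-2.182, -2.26, -0.0]
force: [-0.5, 0.5, -0.3]
opening: 0.0199
gripper_force: 0.0
```

```bash
python3 -c "
from plant import robot
from h import *
need(robot,0.078,-.1005,.055,np.pi/2)"
```

```text
t 21.52 jig mm [  78.5 -219.9] z 56.6 yaw 1.5708 F jig [-0.46  0.49] -0.3 q [-0.32  0.45  1.45  0.    1.23 -0.35]
twist 0.0 delta cm after twist [11.94 -0.05  0.16]
```

Push 11 cm, then creep.

Request:
apply_moves --pt "0.4 0 0" --pt "0.6 0 0" --pt "0.7 0 0" --pt "0.7 0 0" --pt "0.7 0 0" --pt "0.7 0 0" --pt "0.7 0 0" --pt "0.7 0 0" --twist '[0,0,0,0,0,0,0,0]'

```text
t: 22.52
tool_pos: [0.6449, -0.1069, 0.0567]
orientation: [2.182, 2.26, -0.0]
force: [-0.4, -3.0, 1.0]
opening: 0.02
gripper_force: 1.4
```

Request:
apply_moves --pt "0.7 0 0" --pt "0.7 0 0" --pt "0.7 0 0" --pt "0.7 0 0" --pt "0.7 0 0" --pt "0.6 0 0" --pt "0.5 0 0" --pt "0.3 0 0" --twist '[0,0,0,0,0,0,0,0]'

```text
t: 23.52
tool_pos: [0.6432, -0.0581, 0.0566]
orientation: [-2.182, -2.26, -0.0]
force: [-0.1, -3.4, 0.4]
opening: 0.0203
gripper_force: 1.3
```

Request:
apply_moves --pt "0.2 0 0" --pt "0.2 0 0" --pt "0.2 0 0" --pt "0.1 0 0" --pt "0.1 0 0" --pt "0 0 0" --twist '[0,0,0,0,0,0]'

```text
t: 24.28
tool_pos: [0.643, -0.0503, 0.0566]
orientation: [-2.182, -2.26, -0.0]
force: [0.1, -2.4, -0.2]
opening: 0.0201
gripper_force: 0.9
```

```bash
python3 -c "
from plant import robot
from h import *
need(robot,0.078,-.1005,.055,np.pi/2)"
```

```text
t 24.27 jig mm [  78.5 -111.1] z 56.6 yaw 1.5706 F jig [ 0.06 -2.36] -0.18 q [-0.16  0.4   1.52  0.    1.22 -0.19]
twist -0.0002 delta cm after twist [ 1.06 -0.05  0.16]
```

Request:
apply_moves --pt "0.2 0 0" --pt "0.2 0 0" --pt "0.2 0 0" --pt "0.1 0 0" --pt "0.1 0 0" --pt "0 0 0" --pt "0 0 0" --twist '[0,0,0,0,0,0,0]'

```text
t: 25.15
tool_pos: [0.6427, -0.0422, 0.0566]
orientation: [-2.182, -2.26, -0.0]
force: [-0.5, -1.1, 0.5]
opening: 0.0202
gripper_force: 0.5
```

Request:
apply_moves --pt "0.1 0 0" --pt "0 0 0" --twist '[0,0]'

```text
t: 25.4
tool_pos: [0.6427, -0.0415, 0.0566]
orientation: [2.182, 2.26, -0.0]
force: [1.5, -2.0, 0.4]
opening: 0.0199
gripper_force: 1.0
```

Request:
apply_moves --pt "0.1 0 0" --pt "0 0 0" --twist '[0,0]'

```text
t: 25.65
tool_pos: [0.6426, -0.0404, 0.0567]
orientation: [2.182, 2.26, 0.0]
force: [1.0, -1.9, 0.0]
opening: 0.0202
gripper_force: 1.1
```

Request:
apply_moves --pt "0.1 0 0" --pt "0 0 0" --twist '[0,0]'

```text
t: 25.9
tool_pos: [0.6426, -0.0398, 0.0566]
orientation: [2.182, 2.26, -0.001]
force: [0.5, -4.0, 0.1]
opening: 0.0198
gripper_force: 2.3
```

Request:
apply_moves --pt "0.1 0 0" --pt "0 0 0" --twist '[0,0]'

```text
t: 26.15
tool_pos: [0.6426, -0.0397, 0.0567]
orientation: [2.182, 2.259, -0.002]
force: [0.4, -8.2, -0.7]
opening: 0.0195
gripper_force: 4.2
```

Firm contact. Back off, lift clear and check.

Request:
apply_moves --pt "-0.4 0 0" --pt "-1.0 0 0" --pt "-2.0 0 0" --pt "-2.0 0 0" --pt "0 0 -2" --pt "0 0 -4" --pt "0 0 -4" --pt "0 0 0" --twist '[0,0,0,0,0,0,0,0]'

```text
t: 27.15
tool_pos: [0.6476, -0.093, 0.1634]
orientation: [2.177, 2.254, 0.008]
force: [-0.4, -0.3, 0.1]
opening: 0.0199
gripper_force: 0.0
```

Request:
apply_moves --pt "-3 -1.5 0" --pt "-4 -2 0" --pt "-4 -2 0" --pt "-3 -1.5 0" --pt "0 0 0" --pt "0 0 0" --twist '[0,0,0,0,0,0]'

```text
t: 27.9
tool_pos: [0.5794, -0.2343, 0.1566]
orientation: [-2.182, -2.259, -0.001]
force: [0.4, 0.2, 0.2]
opening: 0.0199
gripper_force: 0.0
```

```bash
python3 -c "
from plant import robot
from h import *
need(robot)
c=robot.read_camera('top');im=c['frame'][:,:,::-1];J=np.load('J.npy')
cv2.imwrite('pics/p4.png',cv2.resize(im[124:224,172:302],None,fx=6,fy=6,interpolation=cv2.INTER_CUBIC))
for x,y,z in [(.11,.12,.044),(.11,.01,.044),(.046,.01,.044),(.046,.12,.044),(.078,.01,.028)]:
    print(((proj(c,[*(rot(J[2])@[x,y]+J[:2]),z])[0]-[172,124]+.5)*6-.5).round(1))"
```

```text
t 27.9 jig mm [   8.5 -292.7] z 156.6 yaw 1.5702 F jig [0.45 0.14] 0.17 q [-0.47  0.25  1.51  0.    1.38 -0.5 ]
[250.5 145.9]
[507.2 130.9]
[514.6 273.8]
[255.2 289.1]
[512.8 213.8]
```

View pics/p4.png

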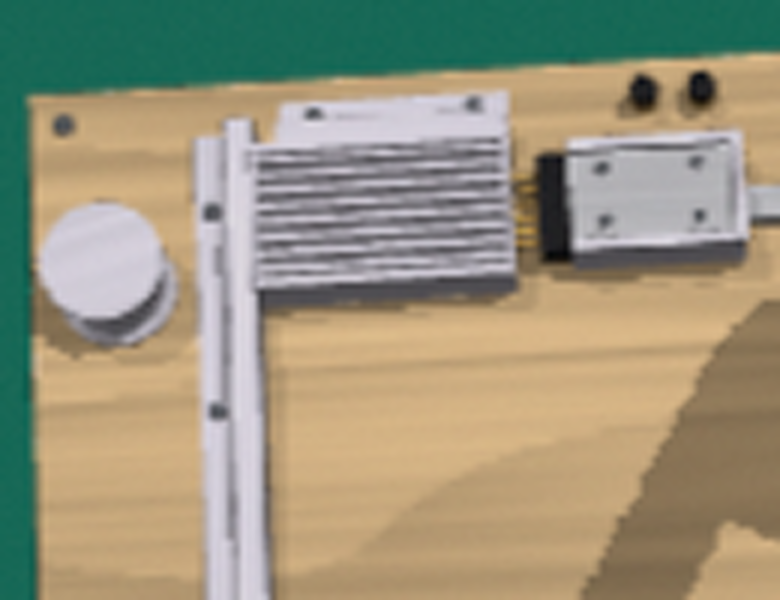

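The module is still in the corner (right edge 507–516, as predicted), and the pins (518–535, 185–240) meet its end face. The robot is clear, so I'm handing in.

```bash
python3 -c "
from plant import robot
print(robot.close_job())"
```

```text
the job is handed in; nothing more can be done
None
```

I handed the job in at about 28 s: the module is seated against the side fence and end stop (within about 1 mm by camera), the probe pins touch its contacts, and the robot is clear; no verdict came back.

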